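# Feed a tile to the stop and stamp it

## Task

On the tile marking jig, take the crank handle of the handwheel and wind it clockwise (seen from above) until the tile carriage is up against the end stop. Then press the stamp's plunger head all the way down to mark the tile, let it spring back up, and leave the jig alone with the carriage still at the stop. Do not stamp before the carriage is at the stop, and do not disturb the bucket, kiln prop, jar or brush.

Things in the scene. Friction and masses are not known exactly. Their poses are not given: they have to be found in the camera images.
- jig: grey cast jig fixed to the table, base plate 170 x 410 x 20 mm; origin on the table under its middle, y axis the long way. Handwheel at y = -130 mm; end stop, a block 75 mm high with two studs, at the +y end, carriage on steel ways between them; the stamp hangs over the tile at y = +95 mm on an arm (top 120 mm above the table) from a column on the -x side
- wheel_centre (a point): point on the handwheel's vertical axis at the top of its hub, 133 mm above the table. The wheel is dark steel, lies flat, 152 mm across, rim top 128 mm above the table
- crank_grip (a point): the point to grip on the crank handle, 160 mm above the table and 62 mm from the wheel's axis; it goes round with the wheel. The handle is an upright dark wooden knob, 18 to 26 mm in diameter, from 130 to 186 mm above the table, that spins freely on its pin, so the gripper need not turn as it goes round
- handwheel (a joint): angle of the handwheel in rad, growing clockwise seen from above, 0 to 11.78; at 11.78 the carriage is at the stop and the wheel turns no further. One turn feeds the carriage 24 mm; starts are 0.9 to 1.9 turns short. It stays where it is left; turning takes 2 to 3 N at the handle
- carriage (a joint): travel of the carriage in m towards the jig's +y, 0 to 0.045; 0.045 = touching the stop. The carriage is an aluminium slab 130 x 110 mm with a white tile 100 x 100 x 10 mm held in two clips; it moves only with the handwheel
- carriage_edge (a point): middle of the carriage's leading (+y) edge, 49 mm above the table
- stop_face (a point): middle between the faces of the end stop's two studs, 49 mm above the table; the carriage edge meets it when fully wound
- plunger_head (a point): centre of the top of the stamp's plunger head, a round dark steel button 48 mm in diameter and 20 mm thick, 155 mm above the table when up, at the jig's y = +95 mm
- plunger (a joint): how far the plunger is pressed down in m, 0 (up, where the spring returns it) to 0.015 (at its stop, stamp pad on the tile); starts to move at 4 N, fully down at about 9 N
- bucket: loose red bucket, 170 mm across, 150 mm high, left of the jig; origin under its middle
- kiln_prop: loose pale ceramic kiln prop, an upside-down U, 120 x 160 x 70 mm, right of the jig; origin under its middle
- jar: loose ceramic jar with steel lid, 70 mm across, 110 mm high, beyond the jig; origin under its middle
- brush: loose brush, 190 mm long, lying beyond the jig; origin under its middle

How it is judged (in metres and radians):
On the way, in this order (a step that is already met when the one before it is completed fails the run):
1. the carriage is wound up to the end stop (within 2 mm of touching) (value of joint carriage above 0.043 m), for 0.2 s.
2. the plunger head is pressed fully down, within 2 mm of its stop, and held there for 0.2 s (value of joint plunger above 0.013 m and value of joint carriage above 0.043 m), for 0.2 s.
At the end, for the whole second after the job is handed in: The carriage is at the end stop, within 2 mm of touching, and the plunger has been stamped and is back up (within 3 mm of its rest); the robot touches nothing (value of joint carriage above 0.043 m and value of joint plunger below 0.003 m).
It fails at once if the plunger is pressed down more than 6 mm while the carriage is more than 2 mm short of the stop (value of joint plunger above 0.006 m and value of joint carriage below 0.043 m).
It fails at once if the bucket, kiln prop, jar or brush is moved more than 30 mm (distance of any of bucket, kiln_prop, jar, brush from where it was at the start of the episode above 0.03 m).
It also fails if it takes over 58 s, if anything falls off the work surface, if the arm or the gripper's body presses on something with over 40 N, if the wrist force passes 120 N, or if a joint passes its speed limit or range.

## Robot

A 7-joint arm with a two-finger parallel gripper is mounted at the origin on the work surface. World frame = base frame: x ahead of the robot, y to its left, z up, the work surface at z = 0. Lengths are in m, angles in degrees, forces in N, time in s.
With the tool pointing down it reaches from about 0.425 to 0.875 m from the base axis. Payload 4.7 kg.
Tool frame: the origin (TCP) lies midway between the tips of the shut fingers; the grasp point (between the pads) lies 19 mm behind it; y points along the fingers, x is the direction in which the jaws open and shut, and the axes are right-handed (so a half turn about y gives the same grasp; the last joint's range is limited). The gripper opens to 87 mm and grips with 3 to 60 N. Pads are 19 mm wide; open, the fingers measure 117 mm over their backs; the gripper's body (75 mm by 190 mm) begins 51 mm behind the grasp point.
Start: joints at [-70.64, 18.392, -4.016, 83.108, 1.295, 78.541, -3.26], TCP at [0.207, 0.616, 0.223] pointing down, gripper open.
Joint ranges: [-163.93, 163.93], [-17.29, 119.83], [-79.2, 71.16], [3.27, 140.29], [-89.18, 269.18], [5.43, 117.66], [-154.24, 154.24]. Speed limits (degrees/s): [147.25, 147.25, 180, 180, 180, 180, 180].

## Interface

Orientations are given as [roll, pitch, yaw] about the fixed x, y, z axes, in that order (R = Rz(yaw) Ry(pitch) Rx(roll)).
In Python, from cell import env gives the robot as it stands.
- The arm moves only by the tool carry_out, never from a script. Its argument "targets" is a list of rows, each a list of 2 entries, a list of its own where there are three numbers: the shift along the tool's x, y, z in mm, then the turn, a rotation vector about the tool's x, y, z in degrees. A call has 1 to 12 rows; each row shifts and turns the commanded pose from where the row before left it, along the tool's axes as they then stand; what a row does not reach is not made up. A row lasts 1/10 s, in which the tool goes at most 50 mm and 8.59 degrees, less where a joint would pass 70% of its speed; a pose out of reach is approached as far as the arm can. A call with a gripper value outside its range is refused whole. "jaw" is the opening, from 0 (shut) to 1 (fully open), set as the call begins (left out, the last holds). The fingers move at their own pace and stop on an object; "squeeze" is the grip in N (left out, the last holds). Time passes only in rows, so rows that do not move let the fingers close. It gives the time, the measured TCP pose, the force and the opening at its end, in the units of the state.
- env.get_obs(): the state, without advancing time (a new reading comes with each control period).
- env.read_camera(name): name is "side" or "top" or "wrist"; returns the picture (420x560x3 uint8, red, green, blue); there is no depth.
- env.get_calibration(name): a dict with "fx", "fy", "cx", "cy" (pixels), "D" ([k1, k2, p1, p2, k3] as OpenCV has them; the pictures are not rectified), "R" (3x3) and "t" (3): a world point X has camera coordinates R X + t; the wrist camera has in their place "hand_eye" (4x4, takes a point from camera to tool coordinates, whose origin is the TCP and whose axes are the tool frame's). Camera axes: x right, y down, z forward; pixel columns grow to the right and rows downward; lengths in m; the calibration is good to about 2 mm. A picture is of the moment at which its call begins: read the wrist's pose just before it. get_calibration takes no time and is no camera call.
- env.sign_off(): hands the job in, once; it reports no verdict.
Trained networks look in the newest picture that a camera, given by its name, has taken for a name from the list of things; names that differ only in an ending like _2 or _b are one class to them, and where a whole thing is asked for, a point or a joint stands for the part that bears it (a point fixed in the world has none). Each returns a list of dicts, best first, with "p" (0 to 1); they miss things now and then, are a little off and sometimes report something else, mostly with a low value. They report only what shows in the picture. A call takes as long as a camera call.
- env.outline_of(camera, label): "mask" (420x560 bool, what is visible of it) and "xy" ([column, row] in pixels, amid what is visible of it).
The state is a dict: "time_s": time; "qpos": joint angles; "joint_velocities": joint speeds; "effort": joint torques, N m; "tool_pos": TCP position; "tool_rot": TCP orientation; "force": force on the tool from outside, world axes, zero at the start; "wrist_torque": the same for the moment, N m; "grip_width": finger opening in m.
Only numpy, scipy, OpenCV 4.12 (cv2) and the standard library are available. Lean on these libraries where they do the work, as an engineer would, in place of code of your own. Each camera call takes 0.05 s, during which the arm holds its last target.

## Working session

There is one attempt and no reset: what is moved stays moved. The work goes in short steps, Python scripts to look and compute and a tool call to move; the robot and the scene stay as the last step left them, time stands still between calls to the robot, and variables do not carry over. Pictures are saved under pics/ and viewed, and the job is handed in when it is done.

Besides the shell and the picture viewer there is one more tool, called after "Call:" as name([rows], argument=value, ...), one row to a line, values as JSON. carry_out: Moves the arm, as the interface text tells. Its arguments: {"type":"object","properties":{"targets":{"type":"array","items":{"type":"array"}},"jaw":{"type":"number"},"squeeze":{"type":"number"}},"required":["targets"]}

```bash
ls; mkdir -p pics
python3 - <<'E'
from cell import env
import cv2,json
o=env.get_obs();print(o)
for n in ("side","top"):
    im=env.read_camera(n);cv2.imwrite(f"pics/{n}0.png",im[:,:,::-1])
    c=env.get_calibration(n);print(n,c)
print(env.get_calibration("wrist"))
for l in ("crank_grip","wheel_centre","plunger_head","jig","bucket","kiln_prop","jar","brush"):
    print(l,[(round(float(d["p"]),2),d["xy"]) for d in env.outline_of("top",l)][:2])
print(env.get_obs()["time_s"])
E
```

```text
pics
{'time_s': 0.0, 'qpos': array([-70.63920728,  18.43799448,  -4.01484861,  83.17508906,
         1.2940193 ,  78.53908583,  -3.26003984]), 'joint_velocities': array([ 0.02047988,  0.03615472,  0.02215377,  0.00359921, -0.09636562,
        0.00103646, -0.00022003]), 'effort': array([-1.22933570e-04, -4.91300440e+01, -4.03965265e-01, -3.12520838e+01,
       -6.39312551e-02,  4.39739751e-02,  2.06351515e-04]), 'tool_pos': array([0.2066931 , 0.61568656, 0.22147183]), 'tool_rot': array([-90.0049482 ,   0.10698606,  71.44807274]), 'force': array([ 0.42663354, -0.18235974,  0.40125142]), 'wrist_torque': array([-0.00284761,  0.06290801, -0.01942134]), 'grip_width': 0.08666278155379924}
side {'fx': 515.3378661785839, 'fy': 515.3378661785839, 'cx': 282.2874996306666, 'cy': 219.82214131369528, 'D': array([-0.1427601,  0.       ,  0.       ,  0.       ,  0.       ]), 'R': array([[ 0.79251544, -0.60977594, -0.0096216 ],
       [-0.47270149, -0.60424087, -0.64144078],
       [ 0.38532139,  0.51289986, -0.76711222]]), 't': array([-0.49005006,  0.3841539 ,  1.28819028])}
top {'fx': 461.486089953
[... 518 characters left out ...]
0.        ,  0.        ]), 'hand_eye': array([[ 9.99999649e-01, -8.26116943e-04, -1.36721344e-04,
         2.65338174e-04],
       [-8.23735298e-05, -2.59539229e-01,  9.65732562e-01,
        -1.62477143e-01],
       [-8.33292585e-04, -9.65732212e-01, -2.59539206e-01,
         6.98975561e-02],
       [ 0.00000000e+00,  0.00000000e+00,  0.00000000e+00,
         1.00000000e+00]])}
crank_grip [(0.91, [323.8, 220.1])]
wheel_centre [(0.63, [283.5, 226.7])]
plunger_head [(0.65, [246.0, 229.5]), (0.48, [304.7, 158.2])]
jig [(0.87, [277.4, 223.9])]
bucket [(0.76, [104.6, 216.7])]
kiln_prop [(0.92, [422.2, 226.5]), (0.41, [244.0, 224.6])]
jar [(0.59, [303.3, 155.7])]
brush [(0.75, [232.9, 163.7])]
0.5
```

View pictures.

View pics/top0.png

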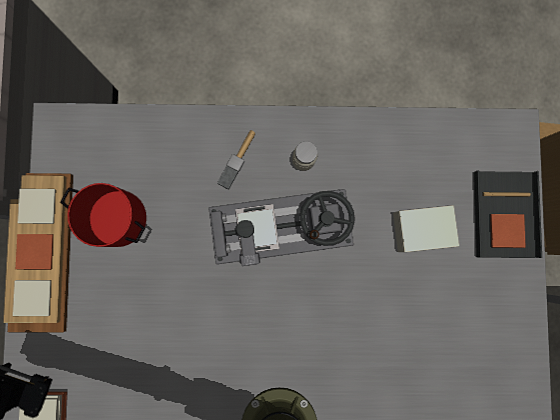

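View pics/side0.png

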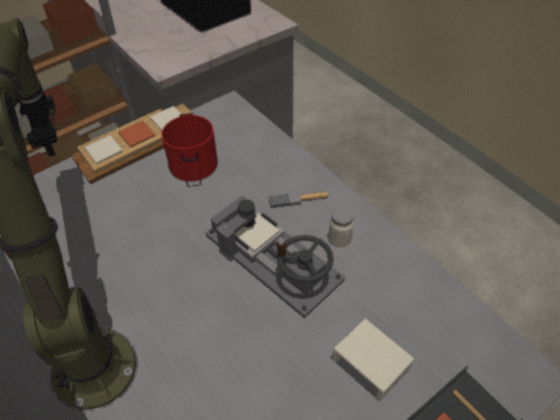

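```bash
cat > h.py <<'E'
from cell import env
import numpy as np,cv2
def cal(n):
    c=env.get_calibration(n)
    return np.array([[c['fx'],0,c['cx']],[0,c['fy'],c['cy']],[0,0,1.]]),np.array(c['D']),np.array(c['R']),np.array(c['t'])
def px2w(n,uv,z):
    K,D,R,t=cal(n)
    p=cv2.undistortPoints(np.array([[uv]],float),K,D)[0,0]
    d=R.T@np.array([p[0],p[1],1]); o=-R.T@t
    return o+d*(z-o[2])/d[2]
def w2px(n,X):
    K,D,R,t=cal(n)
    return cv2.projectPoints(np.array([X],float),cv2.Rodrigues(R)[0],t,K,D)[0][0,0]
E
python3 - <<'E'
from h import *
t=cv2.imread("pics/top0.png");s=cv2.imread("pics/side0.png")
cv2.imwrite("pics/topc.png",cv2.resize(t[170:290,195:375],None,fx=4.4,fy=4.4,interpolation=cv2.INTER_CUBIC))
cv2.imwrite("pics/sidec.png",cv2.resize(s[190:320,195:355],None,fx=4.5,fy=4.5,interpolation=cv2.INTER_CUBIC))
for l in ("crank_grip","wheel_centre","handwheel","plunger_head","plunger","carriage","carriage_edge"):
  for n in("top","side"):
    print(n,l,[(round(float(d["p"]),2),d["xy"],d['mask'].sum()) for d in env.outline_of(n,l)][:2])
for uv,z in(((327,218),.13),((246,229.5),.155)): print(px2w("top",uv,z))
E
```

```text
top crank_grip [(0.91, [323.8, 220.1], np.int64(1329))]
side crank_grip [(0.81, [303.7, 260.9], np.int64(1201))]
top wheel_centre [(0.63, [283.5, 226.7], np.int64(8126))]
side wheel_centre [(0.74, [276.5, 253.7], np.int64(7976)), (0.23, [255.3, 236.1], np.int64(1245))]
top handwheel [(0.89, [327.3, 220.3], np.int64(1247))]
side handwheel [(0.71, [305.7, 258.7], np.int64(1338))]
top plunger_head [(0.65, [246.0, 229.5], np.int64(259)), (0.48, [304.7, 158.2], np.int64(588))]
side plunger_head [(0.69, [246.0, 208.8], np.int64(265))]
top plunger [(0.84, [241.8, 226.2], np.int64(258))]
side plunger [(0.73, [244.6, 207.6], np.int64(263)), (0.37, [255.0, 235.5], np.int64(1306))]
top carriage []
side carriage [(0.79, [256.0, 235.1], np.int64(1293))]
top carriage_edge [(0.87, [260.0, 224.2], np.int64(1173))]
side carriage_edge [(0.88, [256.8, 234.2], np.int64(1248))]
[ 0.59443342 -0.12420947  0.13      ]
[0.56059828 0.0938798  0.155     ]
```

View pics/topc.png

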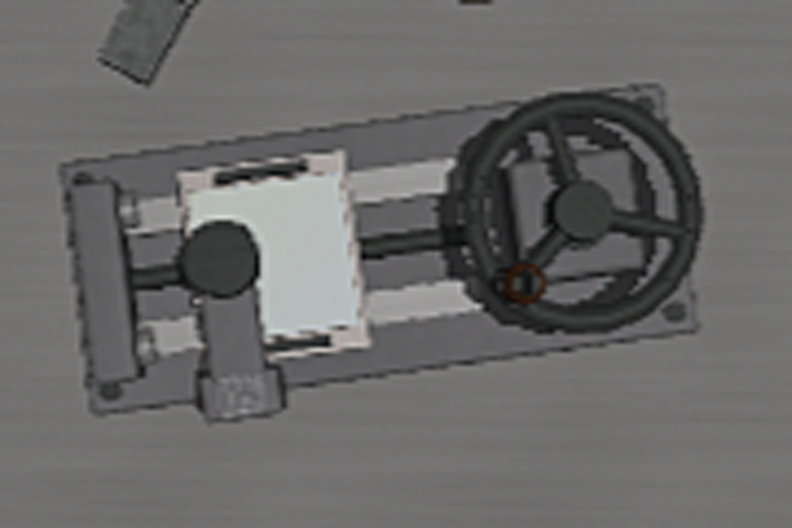

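View pics/sidec.png

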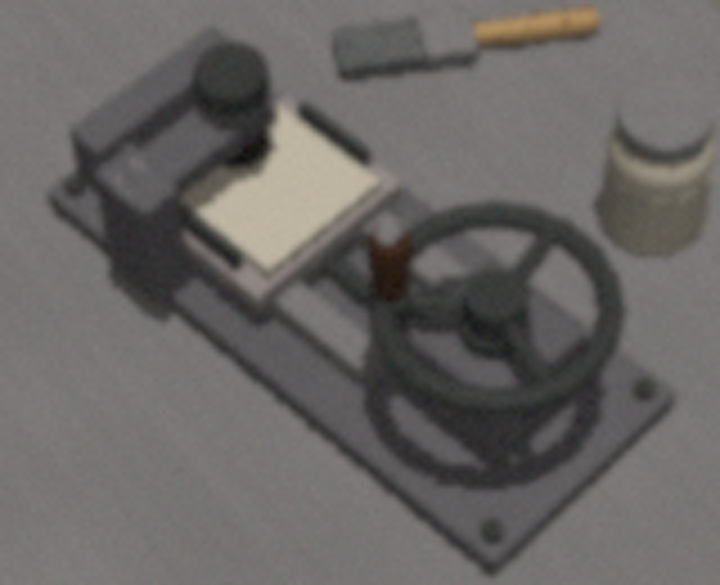

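Run:
```python
from h import *
T=lambda x,y,z:px2w("top",(195+x/4.4-.4,170+y/4.4-.4),z)
S=lambda x,y,z:px2w("side",(195+x/4.5-.4,190+y/4.5-.4),z)
print("hub",T(583,210,.133),S(496,288,.133))
print("knob",T(526,284,.186),S(390,238,.186),S(388,268,.16))
print("head",T(219,258,.155),S(232,75,.155))
c=[T(*p,.02) for p in((60,162),(660,85),(698,330),(92,415))];
for p in c:print(p)
print("mid",np.mean(c,0), "len",np.linalg.norm(c[0]-c[1]),np.linalg.norm(c[1]-c[2]))
for i,j in((1,0),(2,3)):
  d=c[j]-c[i];print(np.degrees(np.arctan2(d[1],d[0]))-90)
tile=[T(*p,.049) for p in((180,172),(345,150),(372,345))];print(tile)
stop=[T(120,185,.075),T(133,378,.075)];print(stop)
print("studs",T(135,210,.05),T(155,343,.05))
```

```text
hub [ 0.59605877 -0.12411625  0.133     ] [ 0.60061647 -0.12238645  0.133     ]
knob [ 0.548527  -0.0838811  0.186    ] [ 0.54998733 -0.08751655  0.186     ] [ 0.54774961 -0.08806887  0.16      ]
head [0.56391327 0.09822399 0.155     ] [0.56425781 0.09227498 0.155     ]
[0.63347742 0.21296251 0.02      ]
[ 0.68902828 -0.19047756  0.02      ]
[ 0.52398416 -0.21504005  0.02      ]
[0.46522675 0.18856334 0.02      ]
mid [ 0.57792916 -0.00099794  0.02      ] len 0.40724660014308706 0.16686185105698048
7.83992722313134
8.283047906047742
[array([0.62487621, 0.13043391, 0.049     ]), array([0.64026446, 0.02231747, 0.049     ]), array([0.51256566, 0.00375407, 0.049     ])]
[array([0.61392799, 0.1668187 , 0.075     ]), array([0.49059391, 0.15648151, 0.075     ])]
studs [0.59960429 0.15938567 0.05      ] [0.51298096 0.14499948 0.05      ]
```

Call:
carry_out([
  [[0,-3,0],[0,7.94,0]],
  [[0,-3,0],[0,7.94,0]],
  [[0,-3,0],[0,7.94,0]],
  [[0,-3,0],[0,7.94,0]],
  [[0,-3,0],[0,7.94,0]],
  [[0,-3,0],[0,7.94,0]],
  [[0,0,0],[0,7.94,0]],
  [[0,0,0],[0,7.94,0]],
  [[0,0,0],[0,7.94,0]],
  [[0,0,0],[0,0,0]],
], jaw=1, squeeze=15)

```text
time_s: 2.2
tool_pos: [0.2068, 0.6163, 0.2406]
tool_rot: [-90.0, -0.0, -0.0]
force: [-0.5, -0.1, -0.4]
grip_width: 0.0871
```

Call:
carry_out([
  [[18,0,-30],[0,0,0]],
  [[18,0,-35],[0,0,0]],
  [[18,0,-38],[0,0,0]],
  [[18,0,-38],[0,0,0]],
  [[18,0,-38],[0,0,0]],
  [[18,0,-38],[0,0,0]],
  [[18,0,-38],[0,0,0]],
  [[18,0,-38],[0,0,0]],
  [[18,0,-38],[0,0,0]],
  [[18,0,-38],[0,0,0]],
  [[18,0,-38],[0,0,0]],
  [[18,0,-38],[0,0,0]],
])

```text
time_s: 3.4
tool_pos: [0.4233, 0.1696, 0.2409]
tool_rot: [-89.9, -0.0, 0.2]
force: [0.3, 0.5, -0.5]
grip_width: 0.0873
```

Call:
carry_out([
  [[18,0,-37],[0,0,0]],
  [[18,0,-37],[0,0,0]],
  [[18,0,-37],[0,0,0]],
  [[18,0,-37],[0,0,0]],
  [[18,0,-37],[0,0,0]],
  [[18,0,-37],[0,0,0]],
  [[18,0,-30],[0,0,0]],
  [[0,0,0],[0,0,0]],
  [[0,0,0],[0,0,0]],
])

```text
time_s: 4.3
tool_pos: [0.5486, -0.0814, 0.2404]
tool_rot: [-90.0, 0.0, 0.0]
force: [0.5, 0.8, -0.8]
grip_width: 0.0872
```

Run:
```python
from h import *
o=env.get_obs();print(o['tool_pos'],o['tool_rot'],o['qpos'])
for n in("wrist","top","side"):
  im=env.read_camera(n)[:,:,::-1]
  if n!="wrist": im=im[150:300,180:380]; im=cv2.resize(im,None,fx=4,fy=4)
  cv2.imwrite(f"pics/{n}1.png",im)
```

```text
[ 0.54859141 -0.08143349  0.24036126] [-9.00180141e+01  3.62596323e-02  2.23539115e-02] [-37.5594198    7.45416137  47.57381875  96.85495673  -5.58998809
  78.18833642  10.94538782]
```

View pics/wrist1.png

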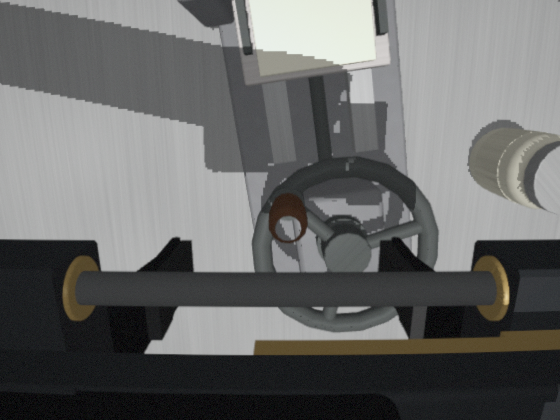

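View pics/side1.png

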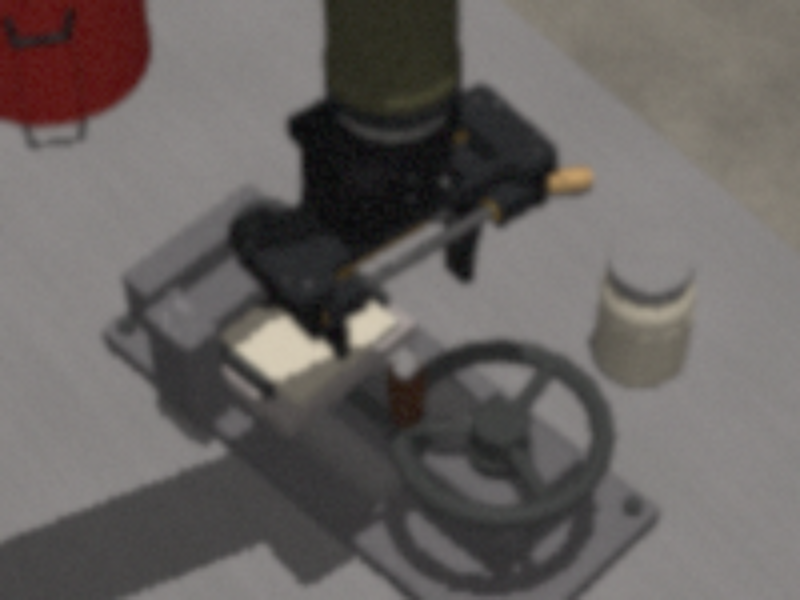

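```bash
cat >> h.py <<'E'
from scipy.spatial.transform import Rotation as Ro
def wr2w(uv,z,pos,rot):
    c=env.get_calibration("wrist");K=np.array([[c['fx'],0,c['cx']],[0,c['fy'],c['cy']],[0,0,1.]])
    H=np.array(c['hand_eye']);R=Ro.from_euler('xyz',rot,degrees=True).as_matrix()
    p=cv2.undistortPoints(np.array([[uv]],float),K,np.array(c['D']))[0,0]
    d=R@H[:3,:3]@np.array([p[0],p[1],1]);o=R@H[:3,3]+pos
    return o+d*(z-o[2])/d[2]
E
python3 - <<'E'
from h import *
o=env.get_obs();a=(o['tool_pos'],o['tool_rot'])
print("knob top",wr2w((288,229),.186,*a),"hub",wr2w((348,254),.133,*a))
print("rim ctr l/r/t",wr2w((253,247),.12,*a),wr2w((439,247),.12,*a),wr2w((345,156),.128,*a),wr2w((345,330),.128,*a))
E
```

```text
knob top [ 0.55087536 -0.0831074   0.186     ] hub [ 0.59794501 -0.12168378  0.133     ]
rim ctr l/r/t [ 0.52320674 -0.12116693  0.12      ] [ 0.67476278 -0.12119472  0.12      ] [ 0.59308607 -0.04624777  0.128     ] [ 0.59978803 -0.19287278  0.128     ]
```

Call:
carry_out([
  [[1,20,-2],[0,0,0]],
  [[0,25,0],[0,0,0]],
  [[0,25,0],[0,0,0]],
  [[0,18,0],[0,0,0]],
  [[0,10,0],[0,0,0]],
  [[0,0,0],[0,0,0]],
])

```text
time_s: 5.05
tool_pos: [0.5487, -0.0816, 0.1415]
tool_rot: [-90.0, 0.1, 0.1]
force: [0.3, 0.3, 0.8]
grip_width: 0.0869
```

Call:
carry_out([
  [[0,0,0],[0,0,0]],
  [[0,0,0],[0,0,0]],
  [[0,0,0],[0,0,0]],
  [[0,0,0],[0,0,0]],
  [[0,0,0],[0,0,0]],
  [[0,0,0],[0,0,0]],
  [[0,0,0],[0,0,0]],
  [[0,0,0],[0,0,0]],
], jaw=0, squeeze=20)

```text
time_s: 5.85
tool_pos: [0.5497, -0.0828, 0.1425]
tool_rot: [-90.0, -0.0, -0.0]
force: [-0.2, 0.2, -0.2]
grip_width: 0.0315
```

Call:
carry_out([
  [[0,0,0],[0,0,0]],
  [[0,0,0],[0,0,0]],
  [[0,0,0],[0,0,0]],
  [[0,0,0],[0,0,0]],
])

```text
time_s: 6.25
tool_pos: [0.5499, -0.0828, 0.1426]
tool_rot: [-90.0, -0.0, -0.0]
force: [1.5, -0.8, -1.1]
grip_width: 0.0248
```

Run:
```python
from h import *
o=env.get_obs();print(o['tool_pos'],o['grip_width'],o['force'])
cv2.imwrite("pics/wrist2.png",env.read_camera("wrist")[:,:,::-1])
```

```text
[ 0.54986118 -0.08281607  0.1425616 ] 0.02477465841541353 [ 1.5377562  -0.76361157 -1.06481845]
```

View pics/wrist2.png

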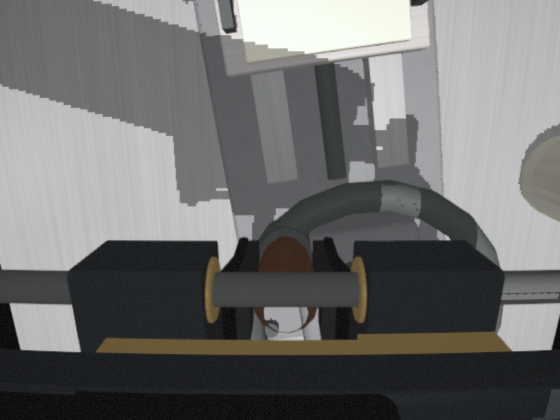

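Run:
```python
import numpy as np
c=np.array([.598,-.1225]);r=62.2
th=140.5-10*np.arange(0,37)
p=r*np.c_[np.cos(np.radians(th)),np.sin(np.radians(th))]
q=np.round(p,1)
for i in range(36): print(i,th[i+1],np.round(q[i+1]-q[i],1).tolist(), (p[i+1]/1000+c).round(4).tolist() if i%12==11 or i%6==5 else '')
```

```text
0 130.5 [7.6, 7.7] 
1 120.5 [8.8, 6.3] 
2 110.5 [9.8, 4.7] 
3 100.5 [10.5, 2.9] 
4 90.5 [10.8, 1.0] 
5 80.5 [10.8, -0.9] [0.6083, -0.0612]
6 70.5 [10.5, -2.7] 
7 60.5 [9.8, -4.5] 
8 50.5 [9.0, -6.1] 
9 40.5 [7.7, -7.6] 
10 30.5 [6.3, -8.8] 
11 20.5 [4.7, -9.8] [0.6563, -0.1007]
12 10.5 [2.9, -10.5] 
13 0.5 [1.0, -10.8] 
14 -9.5 [-0.9, -10.8] 
15 -19.5 [-2.7, -10.5] 
16 -29.5 [-4.5, -9.8] 
17 -39.5 [-6.1, -9.0] [0.646, -0.1621]
18 -49.5 [-7.6, -7.7] 
19 -59.5 [-8.8, -6.3] 
20 -69.5 [-9.8, -4.7] 
21 -79.5 [-10.5, -2.9] 
22 -89.5 [-10.8, -1.0] 
23 -99.5 [-10.8, 0.9] [0.5877, -0.1838]
24 -109.5 [-10.5, 2.7] 
25 -119.5 [-9.8, 4.5] 
26 -129.5 [-9.0, 6.1] 
27 -139.5 [-7.7, 7.6] 
28 -149.5 [-6.3, 8.8] 
29 -159.5 [-4.7, 9.8] [0.5397, -0.1443]
30 -169.5 [-2.9, 10.5] 
31 -179.5 [-1.0, 10.8] 
32 -189.5 [0.9, 10.8] 
33 -199.5 [2.7, 10.5] 
34 -209.5 [4.5, 9.8] 
35 -219.5 [6.1, 9.0] [0.55, -0.0829]
```

First six rows, to check for force.

Call:
carry_out([
  [[7.6,0,7.7],[0,0,0]],
  [[8.8,0,6.3],[0,0,0]],
  [[9.8,0,4.7],[0,0,0]],
  [[10.5,0,2.9],[0,0,0]],
  [[10.8,0,1.0],[0,0,0]],
  [[10.8,0,-0.9],[0,0,0]],
])

```text
time_s: 6.9
tool_pos: [0.6084, -0.0624, 0.1425]
tool_rot: [-90.1, 0.1, -0.0]
force: [-3.7, -6.5, 3.3]
grip_width: 0.0243
```

Call:
carry_out([
  [[10.5,0,-3.7],[0,0,0]],
  [[9.8,0,-5.0],[0,0,0]],
  [[9.0,0,-6.1],[0,0,0]],
  [[7.7,0,-7.6],[0,0,0]],
  [[6.3,0,-8.8],[0,0,0]],
  [[4.7,0,-9.8],[0,0,0]],
])

```text
time_s: 7.5
tool_pos: [0.655, -0.1019, 0.1425]
tool_rot: [-89.9, 0.3, 0.0]
force: [-9.4, -1.1, 7.4]
grip_width: 0.0246
```

Call:
carry_out([
  [[2.0,0,-10.5],[0,0,0]],
  [[0.0,0,-10.8],[0,0,0]],
  [[-1.2,0,-10.8],[0,0,0]],
  [[-2.7,0,-10.5],[0,0,0]],
  [[-4.5,0,-9.8],[0,0,0]],
  [[-6.1,0,-9.0],[0,0,0]],
])

```text
time_s: 8.1
tool_pos: [0.6438, -0.1639, 0.1425]
tool_rot: [-90.0, -0.1, 0.0]
force: [0.3, 2.9, 3.5]
grip_width: 0.0247
```

Call:
carry_out([
  [[-7.6,0,-7.7],[0,0,0]],
  [[-8.8,0,-6.3],[0,0,0]],
  [[-9.8,0,-4.7],[0,0,0]],
  [[-10.5,0,-2.9],[0,0,0]],
  [[-10.8,0,-1.0],[0,0,0]],
  [[-10.8,0,0.9],[0,0,0]],
])

```text
time_s: 8.7
tool_pos: [0.5848, -0.1845, 0.1426]
tool_rot: [-89.9, -0.1, 0.0]
force: [2.9, 5.2, 1.1]
grip_width: 0.0251
```

Call:
carry_out([
  [[-10.2,0,3.0],[0,0,0]],
  [[-9.6,0,4.8],[0,0,0]],
  [[-9.0,0,6.1],[0,0,0]],
  [[-7.7,0,7.6],[0,0,0]],
  [[-6.3,0,8.8],[0,0,0]],
  [[-4.7,0,9.8],[0,0,0]],
])

```text
time_s: 9.3
tool_pos: [0.5386, -0.1456, 0.1426]
tool_rot: [-90.1, -0.3, -0.0]
force: [7.9, -0.4, -4.4]
grip_width: 0.025
```

Call:
carry_out([
  [[-2.2,0,10.5],[0,0,0]],
  [[-0.5,0,10.8],[0,0,0]],
  [[1.2,0,10.8],[0,0,0]],
  [[2.7,0,10.5],[0,0,0]],
  [[4.5,0,9.8],[0,0,0]],
  [[6.1,0,9.0],[0,0,0]],
])

```text
time_s: 9.9
tool_pos: [0.5493, -0.0834, 0.1425]
tool_rot: [-90.0, 0.1, -0.0]
force: [1.0, -2.3, 0.5]
grip_width: 0.0245
```

Run:
```python
from h import *
o=env.get_obs();print(o['time_s'],o['tool_pos'],o['grip_width'],o['force'])
cv2.imwrite("pics/wrist3.png",env.read_camera("wrist")[:,:,::-1])
im=env.read_camera("top")[:,:,::-1]
cv2.imwrite("pics/top3.png",cv2.resize(im[170:290,195:375],None,fx=4.4,fy=4.4,interpolation=cv2.INTER_CUBIC))
```

```text
9.9 [ 0.54930665 -0.08339036  0.1425017 ] 0.02447426516623992 [ 0.96738404 -2.32918874  0.54540737]
```

View pics/wrist3.png

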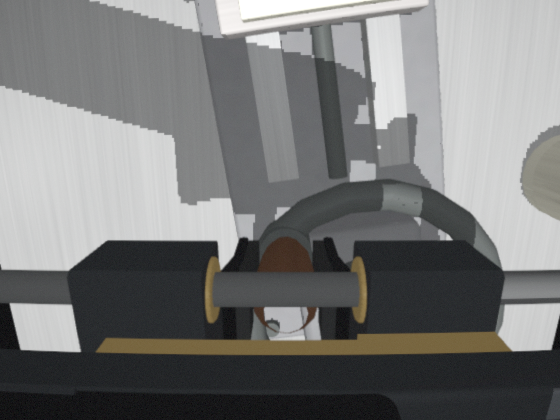

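View pics/top3.png

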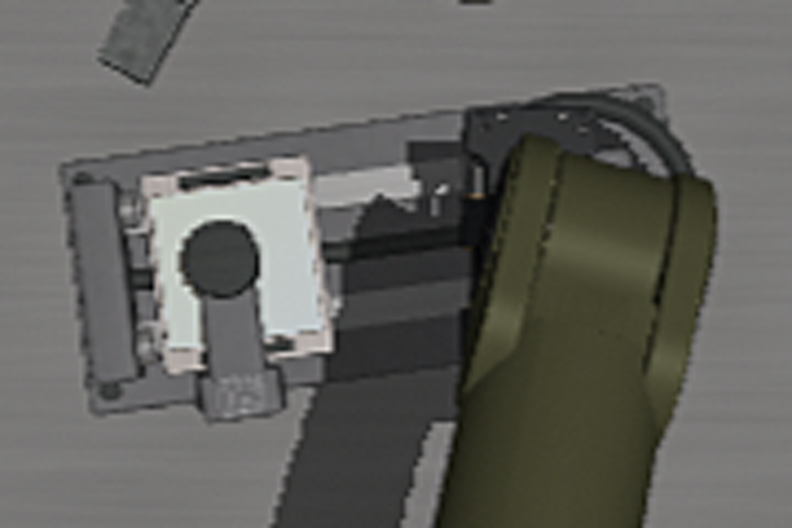

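Call:
carry_out([
  [[7.6,0,7.5],[0,0,0]],
  [[8.8,0,6.0],[0,0,0]],
  [[9.8,0,4.5],[0,0,0]],
  [[10.5,0,2.7],[0,0,0]],
])

```text
time_s: 10.4
tool_pos: [0.587, -0.0622, 0.1425]
tool_rot: [-90.0, 0.0, 0.0]
force: [-3.6, -1.8, 3.7]
grip_width: 0.0245
```

Call:
carry_out([
  [[10.8,0,0.8],[0,0,0]],
  [[10.8,0,-1.0],[0,0,0]],
])

```text
time_s: 10.6
tool_pos: [0.6089, -0.0626, 0.1425]
tool_rot: [-90.0, 0.0, 0.0]
force: [-2.1, -1.5, 3.4]
grip_width: 0.0248
```

Call:
carry_out([
  [[5.3,0,-1.3],[0,0,0]],
  [[5.2,0,-1.7],[0,0,0]],
])

```text
time_s: 10.8
tool_pos: [0.6191, -0.0656, 0.1425]
tool_rot: [-89.9, -0.0, 0.0]
force: [-1.7, 3.0, 4.3]
grip_width: 0.0249
```

Call:
carry_out([
  [[5.0,0,-2.0],[0,0,0]],
  [[4.8,0,-2.3],[0,0,0]],
])

```text
time_s: 11.0
tool_pos: [0.6285, -0.0703, 0.1425]
tool_rot: [-90.0, -0.0, 0.0]
force: [-1.9, 1.3, 3.2]
grip_width: 0.0245
```

Call:
carry_out([
  [[4.6,0,-2.9],[0,0,0]],
  [[4.4,0,-3.2],[0,0,0]],
])

```text
time_s: 11.2
tool_pos: [0.6342, -0.0741, 0.1423]
tool_rot: [-89.7, 0.5, 0.0]
force: [-18.5, 10.4, 14.8]
grip_width: 0.0253
```

Run:
```python
from h import *
o=env.get_obs();print(o['time_s'],o['tool_pos'],o['grip_width'],o['force'])
im=env.read_camera("top")[:,:,::-1]
cv2.imwrite("pics/top4.png",cv2.resize(im[205:270,205:280],None,fx=8,fy=8,interpolation=cv2.INTER_CUBIC))
```

```text
11.2 [ 0.63417162 -0.07409986  0.14231788] 0.02528961938315167 [-18.51901016  10.36511826  14.80237957]
```

View pics/top4.png

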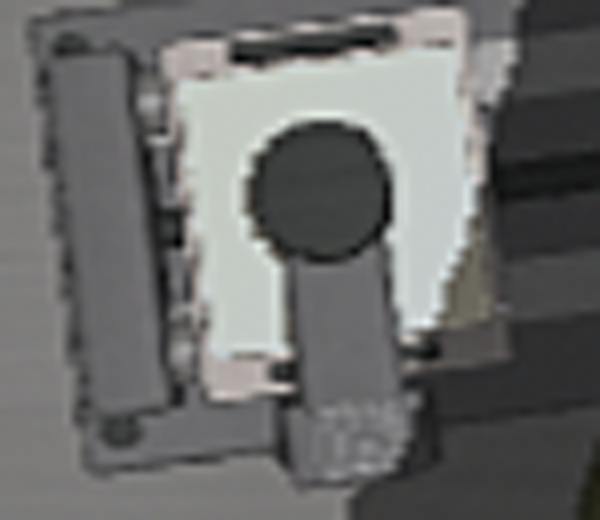

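Call:
carry_out([
  [[-2.0,0,1.2],[0,0,0]],
  [[0,0,0],[0,0,0]],
])

```text
time_s: 11.45
tool_pos: [0.6339, -0.0741, 0.1424]
tool_rot: [-89.8, 0.2, 0.0]
force: [-5.5, 4.9, 5.4]
grip_width: 0.0246
```

Call:
carry_out([
  [[0,0,0],[0,0,0]],
  [[0,0,0],[0,0,0]],
  [[0,0,0],[0,0,0]],
  [[0,0,0],[0,0,0]],
  [[0,0,0],[0,0,0]],
  [[0,0,0],[0,0,0]],
], jaw=0.7)

```text
time_s: 12.05
tool_pos: [0.6352, -0.0757, 0.1425]
tool_rot: [-90.0, -0.0, -0.0]
force: [-0.3, 0.0, -0.2]
grip_width: 0.0595
```

Call:
carry_out([
  [[0,-15,0],[0,0,0]],
  [[0,-25,0],[0,0,0]],
  [[0,-25,0],[0,0,0]],
  [[0,-20,0],[0,0,0]],
  [[-10,0,24],[0,0,0]],
  [[-10,0,24],[0,0,0]],
  [[-10,0,24],[0,0,0]],
  [[-10,0,24],[0,0,0]],
  [[-10,0,24],[0,0,0]],
  [[-10,0,24],[0,0,0]],
], jaw=0)

```text
time_s: 13.05
tool_pos: [0.575, 0.0693, 0.229]
tool_rot: [-90.0, -0.1, -0.0]
force: [0.1, 0.1, -0.4]
grip_width: 0.0007
```

Run:
```python
from h import *
o=env.get_obs();a=(o['tool_pos'],o['tool_rot']);print(o['time_s'],*a,o['grip_width'])
im=env.read_camera("wrist")[:,:,::-1];cv2.imwrite("pics/wrist5.png",im)
for l in("plunger_head",):print([(d['p'],d['xy'],wr2w(d['xy'],.155,*a)) for d in env.outline_of("wrist",l)])
im=env.read_camera("side")[:,:,::-1]
cv2.imwrite("pics/side5.png",cv2.resize(im[190:320,195:355],None,fx=4.5,fy=4.5,interpolation=cv2.INTER_CUBIC))
```

```text
13.05 [0.57502987 0.06929326 0.22896114] [-8.99629412e+01 -9.11945462e-02 -3.28512869e-02] 0.0006964673754597662
[(0.77, [267.5, 168.7], array([0.56462223, 0.09922148, 0.155     ]))]
```

View pics/wrist5.png

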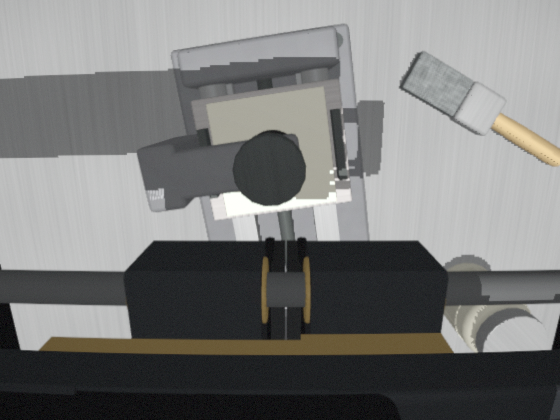

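View pics/side5.png

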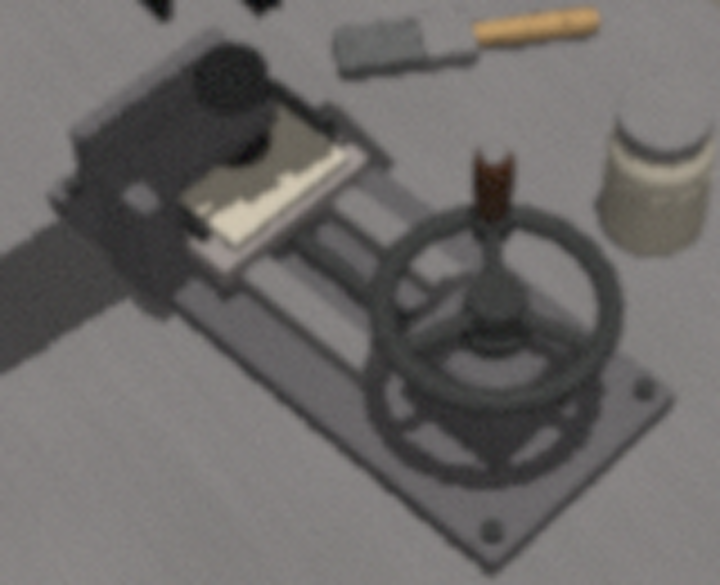

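Call:
carry_out([
  [[-5,10,14],[0,0,0]],
  [[-5.5,15,13.5],[0,0,0]],
  [[0,20,0],[0,0,0]],
  [[0,18,0],[0,0,0]],
  [[0,5,0],[0,0,0]],
  [[0,0,0],[0,0,0]],
], squeeze=30)

```text
time_s: 13.8
tool_pos: [0.5641, 0.0954, 0.1588]
tool_rot: [-90.1, 0.1, -0.1]
force: [-1.0, -0.4, 0.1]
grip_width: 0.0003
```

Call:
carry_out([
  [[0,4,0],[0,0,0]],
  [[0,4,0],[0,0,0]],
  [[0,4,0],[0,0,0]],
  [[0,4,0],[0,0,0]],
  [[0,0,0],[0,0,0]],
])

```text
time_s: 14.3
tool_pos: [0.5657, 0.0958, 0.1444]
tool_rot: [-90.0, -0.1, -0.0]
force: [-0.3, -0.8, 6.0]
grip_width: 0.0008
```

Call:
carry_out([
  [[0,2,0],[0,0,0]],
  [[0,2,0],[0,0,0]],
  [[0,1.5,0],[0,0,0]],
  [[0,0,0],[0,0,0]],
  [[0,0,0],[0,0,0]],
])

```text
time_s: 14.8
tool_pos: [0.5657, 0.0958, 0.1404]
tool_rot: [-89.9, -0.1, -0.0]
force: [-3.7, -1.5, 12.2]
grip_width: 0.0003
```

Call:
carry_out([
  [[0,1.5,0],[0,0,0]],
  [[0,0,0],[0,0,0]],
  [[0,0,0],[0,0,0]],
  [[0,0,0],[0,0,0]],
  [[0,0,0],[0,0,0]],
  [[0,0,0],[0,0,0]],
])

```text
time_s: 15.4
tool_pos: [0.5658, 0.0958, 0.1403]
tool_rot: [-89.9, -0.1, -0.0]
force: [-6.4, -1.2, 21.7]
grip_width: 0.0002
```

Run:
```python
from h import *
im=env.read_camera("side")[:,:,::-1]
cv2.imwrite("pics/side6.png",cv2.resize(im[170:320,195:355],None,fx=4,fy=4,interpolation=cv2.INTER_CUBIC))
```

```text
(no output)
```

View pics/side6.png

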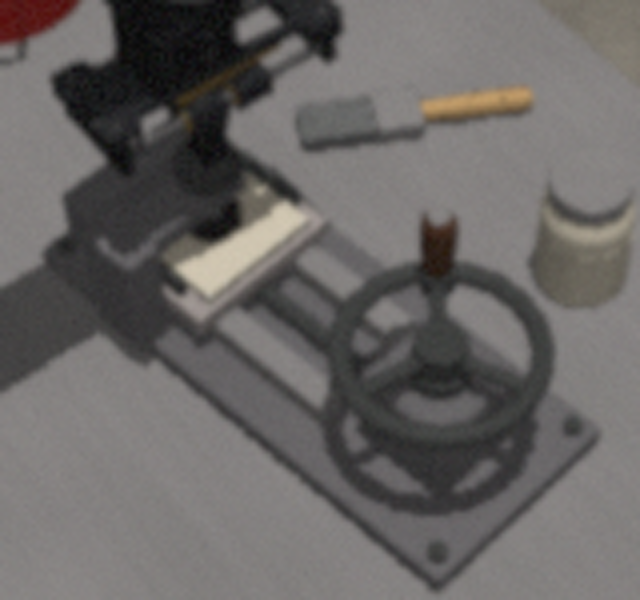

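Call:
carry_out([
  [[0,-8,0],[0,0,0]],
  [[0,-10,0],[0,0,0]],
  [[0,-20,0],[0,0,0]],
  [[0,-30,0],[0,0,0]],
  [[0,-30,0],[0,0,0]],
  [[0,-20,-15],[0,0,0]],
  [[0,0,-15],[0,0,0]],
  [[0,0,0],[0,0,0]],
  [[0,0,0],[0,0,0]],
  [[0,0,0],[0,0,0]],
])

```text
time_s: 16.45
tool_pos: [0.5638, 0.067, 0.2531]
tool_rot: [-90.0, 0.1, 0.0]
force: [0.5, 0.4, -0.6]
grip_width: 0.0004
```

Run:
```python
from h import *
o=env.get_obs();print(o['time_s'],o['tool_pos'],o['force'],np.abs(o['joint_velocities']).max())
im=env.read_camera("side")[:,:,::-1]
cv2.imwrite("pics/side7.png",cv2.resize(im[170:320,195:355],None,fx=4,fy=4,interpolation=cv2.INTER_CUBIC))
im=env.read_camera("wrist")[:,:,::-1];cv2.imwrite("pics/wrist7.png",im)
```

```text
16.45 [0.56383132 0.06696569 0.25308608] [ 0.5245023   0.44902219 -0.55073388] 0.35955204138331737
```

View pics/side7.png

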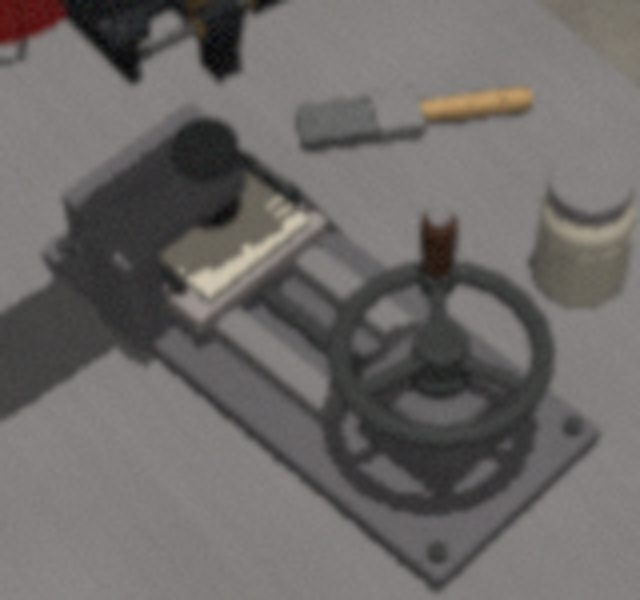

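View pics/wrist7.png

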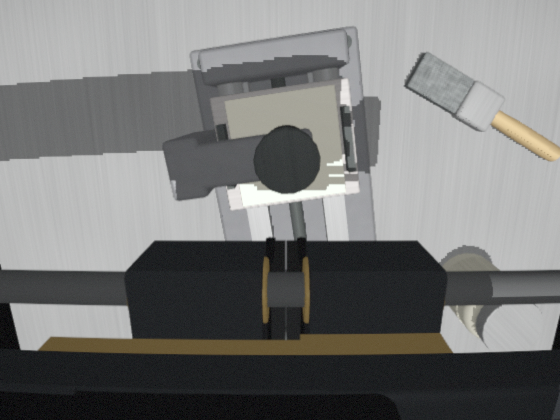

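The side view shows the plunger head back up at (205,150). The wheel has not moved, and in the wrist view the carriage edge sits against the studs at (232,88) and (325,75). The gripper is clear, so I am handing in.

Run:
```python
from h import *
print(env.sign_off())
```

```text
the job is handed in; nothing more can be done
None
```

The tile carriage is wound to the end stop, the tile is stamped, and the job is handed in at about 16.6 s of the 58 s allowed. No verdict was reported.

- **Winding:** I gripped the crank knob and wound it clockwise about 1.24 turns. It came up hard with about 21 N against the motion. That matches the 30 mm gap (about 450°) I measured in the images at the start. I then released the knob.
- **Stamping:** I pressed the plunger head to 140 mm above the table, the expected height when fully down. A push of 22 N moved it no further. I held it there about 0.6 s, then lifted the gripper clear.
- **Last checks:** The final pictures show the plunger head back up, the carriage edge against the studs, and the brush and jar where they were. The force reading was near zero. I did not measure the bucket or kiln prop again; no path went near them.
- **Disagreement:** The different camera views put the wheel hub and plunger head up to about 7 mm apart in y. I handled this by averaging and by correcting from the force while winding, where the side load reached about 10 N.

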